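# Find the mount bracket that matches the sample

## Robot

A 6-joint arm with a two-finger parallel gripper is mounted at the origin on the work surface; the furniture and walls round the work are solid. World frame = base frame: x ahead of the robot, y to its left, z up, the work surface at z = 0. Lengths are in m, angles in rad, forces in N, time in s.
With the tool pointing down it reaches from about 0.425 to 0.95 m from the base axis. Payload 3.5 kg.
Tool frame: the origin (TCP) lies at the very end of the fingers, on their centre line; the grasp point (between the pads) lies 19 mm behind it (ctrl.grip_point_offset is the distance from the TCP to the grasp point, in m); z points along the fingers, y is the line along which they close (so a half turn about z gives the same grasp; the last joint's range is limited). The gripper opens to 85 mm and grips with 20 to 120 N. Pads are 22 mm wide; open, the fingers measure 114 mm over their backs; the gripper's body (76 mm by 85 mm) begins 54 mm behind the grasp point. The pads swing forward as they close: fully open they stand 13 mm farther back than shut.
Start: joints at [-0.15, 0.286, 1.577, -0, 1.279, -0.15], TCP at [0.675, 0, 0.231] pointing down, gripper open.
Joint ranges: [-2.77, 2.77], [-0.9, 2.22], [0.21, 2.48], [-1.53, 4.67], [0.24, 2.81], [-2.84, 2.84]. Speed limits (rad/s): [2.79, 2.79, 3.14, 3.14, 3.14, 3.14].

## Interface

Orientations are given as a unit quaternion [x, y, z, w].
In Python, from plant import telemetry, vision, ctrl gives the robot as it stands.
- The arm moves only by the tool arm_command, never from a script. Its argument "series" is one flat list of numbers, 7 for each row, row after row: the shift along the tool's x, y, z in cm, then the turn, a rotation vector about the tool's x, y, z in degrees, then the closure, from 0 (fully open) to 1 (shut). A call has 1 to 10 rows; each row is the pose to reach, as a shift and turn from the pose commanded when the call began, along the tool's axes at that moment; what a row does not reach only later rows make up. A row lasts 1/12 s, in which the tool goes at most 41.7 mm and 7.16 degrees, less where a joint would pass 70% of its speed; a pose out of reach is approached as far as the arm can. A call with a gripper value outside its range is refused whole. The fingers move at their own pace and stop on an object; "force" is the grip in N (left out, the last holds). Time passes only in rows, so rows that repeat a pose let the fingers close. It gives the time, the measured TCP pose, the force, the opening and the grip force at its end, in the units of the state.
- telemetry.get_state(): the state, without advancing time (a new reading comes with each control period).
- vision.read_camera(name): name is "scene" or "side" or "wrist"; returns a dict with "color" (420x560x3 uint8, blue, green, red), "K" (3x3 intrinsics, pixels), "D" ([k1, k2, p1, p2, k3] as OpenCV has them; the pictures are not rectified), "rvec" (rotation vector, rad) and "tvec" (3), from world to camera coordinates, as OpenCV has them; the wrist camera has in their place "T_tool_cam" (4x4, takes a point from camera to tool coordinates, whose origin is the TCP and whose axes are the flange's). Camera axes: x right, y down, z forward; pixel columns grow to the right and rows downward; lengths in m; the calibration is good to about 2 mm. A picture is of the moment at which its call begins: read the wrist's pose just before it. There is no depth.
- ctrl.sign_off(): hands the job in; it is judged then, once.
The state is a dict: "time": time; "qpos": joint angles; "dq": joint speeds; "joint_efforts": joint torques, N m; "eef_pos": TCP position; "tcp_rot": TCP orientation; "contact_force": force on the tool from outside, world axes, zero at the start; "wrist_torque": the same for the moment, N m; "opening": opening from 0.0 (shut) to 1.0 (fully open); "finger_force": force on a finger pad.
Only numpy, scipy, OpenCV 4.12 (cv2) and the standard library are available. Lean on these libraries where they do the work, as an engineer would, in place of code of your own. Each camera call takes 0.05 s, during which the arm holds its last target. There are 200 camera calls.

## Task

The sample on the blue card shows which display-mount bracket is needed next. Take just the one bracket of the same shape from the grey bins and stand it in the green tray, the same way up as it stood in its bin.

Things in the scene. Friction and masses are not known exactly. Their poses are not given: they have to be found in the camera images.
- part_t_centre (a point): Loose T-shaped aluminium bracket, 40 mm high, standing: stem 80 mm long, 12 mm thick (pinch it across), with a 60 mm bar, 12 mm thick, centred across its +x end. Point: centre of the stem, half-way up (20 mm). x along the stem to the bar, z up. It stands in any of three equal grey bins, 140 x 140 mm, walls 22 mm high, floor 4 mm thick. About 0.14 kg.
- part_l_centre (a point): Loose L-shaped bracket in another of the bins: same stem, height and weight, but a single foot, 12 mm thick, at its +x end, reaching 39 mm to the +y side of the stem's mid-line. Point: centre of the stem, half-way up (20 mm). x along the stem to the foot, z up. The third bin holds a U-shaped bracket (a foot at each end), never the one wanted.
- sample_t: T-shaped sample, fixed, same size as the loose T; origin under the stem's centre. If it stands on the blue card (100 x 100 mm, behind the bins; y above -0.12 m), the T-shaped bracket is wanted. Else it is put away on a brown cardboard pad in the far right corner (y about -0.2 m), an L-shaped sample (not listed) stands on the blue card, and the L-shaped bracket is wanted.
- kit_tray: Open green tray, fixed, in a row with the three bins, at any of the four places: 140 x 140 mm, 18 mm high, walls and floor 4 mm thick. Origin: centre of its underside. A bracket standing in it has its centre 24 mm above this origin.
Things that resemble listed ones, but are neither listed nor needed, are in the scene too. Leave any yellow look-alike of the part that bears part_l_centre alone.

How it is judged:
By the outcome, as a careful person would: the job done as asked, in the order asked, and still so for the second after the job is handed in, with the robot touching nothing.
It also fails if it takes over 40 s, if anything falls off the work surface, if the arm or the gripper's body presses on something with over 40 N, if the wrist force passes 120 N, or if a joint passes its speed limit or range.

## Working session

There is one attempt and no reset: what is moved stays moved. The work goes in short steps, Python scripts to look and compute and a tool call to move; the robot and the scene stay as the last step left them, time stands still between calls to the robot, and variables do not carry over. Pictures are saved under pics/ and viewed, at most 10 in all, crops included, and the job is handed in when it is done.

Besides the shell and the picture viewer there is one more tool, called after "Emit:" as name(argument=value, ...) on one line, values as JSON. arm_command: Moves the arm, as the interface text tells. Its arguments: {"type":"object","properties":{"series":{"type":"array","items":{"type":"number"}},"force":{"type":"number"}},"required":["series"]}

```bash
mkdir -p pics
cat > h.py <<'E'
import numpy as np,cv2
from scipy.spatial.transform import Rotation as R
from plant import telemetry,vision,ctrl
def ray(c,px,z):
    """pixels -> world points on plane z for a fixed camera"""
    M=cv2.Rodrigues(np.array(c["rvec"],float))[0];t=np.array(c["tvec"],float).ravel()
    return cast(M.T,-M.T@t,c,px,z)
def cast(Rwc,o,c,px,z):
    u=cv2.undistortPoints(np.array(px,float).reshape(-1,1,2),np.array(c["K"]),np.array(c["D"])).reshape(-1,2)
    d=np.c_[u,np.ones(len(u))]@Rwc.T
    return o+d*((z-o[2])/d[:,2])[:,None]
def wrist():
    s=telemetry.get_state();c=vision.read_camera("wrist")
    T=np.eye(4);T[:3,:3]=R.from_quat(s["tcp_rot"]).as_matrix();T[:3,3]=s["eef_pos"]
    return s,c,T@np.array(c["T_tool_cam"])
E
python3 - <<'E'
from h import *
for n in("scene","side"):
    c=vision.read_camera(n);cv2.imwrite(f"pics/{n}0.png",c["color"])
s,c,T=wrist();cv2.imwrite("pics/w0.png",c["color"]);print(T.round(3),s["tcp_rot"],s["contact_force"])
E
```

```text
[[ 1.     0.002 -0.003  0.674]
 [ 0.001 -0.962 -0.274  0.069]
 [-0.004  0.274 -0.962  0.374]
 [ 0.     0.     0.     1.   ]] [ 7.07100671e-01  7.07112039e-01 -6.58301872e-04 -8.79118323e-04] [-0.09780621  0.18091324  0.85071813]
```

View pics/scene0.png

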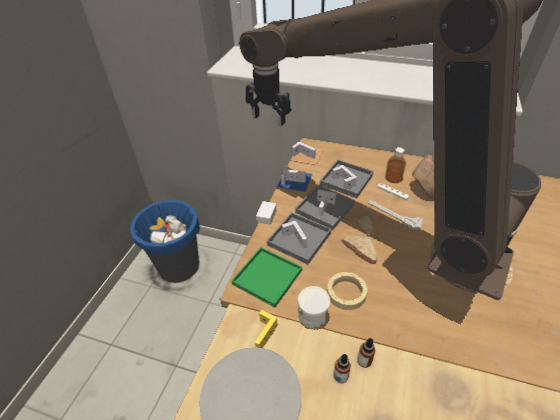

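View pics/side0.png

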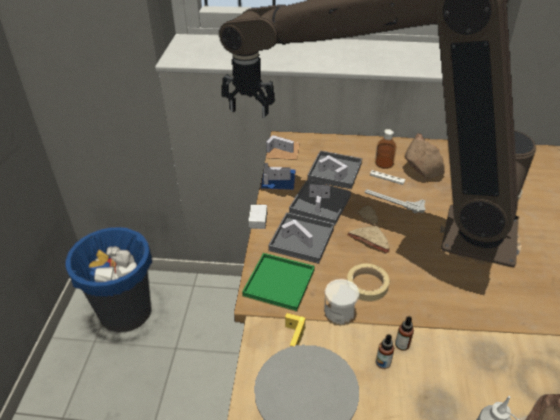

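The scene view shows the tray at about (267,276). The bins are at (300,238), holding L or U, (325,205), which looks like a T, and (347,178), holding U or L. The blue card is at (296,180) and the brown pad at (304,153). The yellow look-alike at (266,328) is to be left alone. I'll take one close crop to check the shapes.

Run:
```python
import cv2
a=cv2.imread("pics/scene0.png")[138:264,265:385];b=cv2.imread("pics/side0.png")[130:256,245:365]
cv2.imwrite("pics/crop0.png",cv2.resize(cv2.hconcat([a,b]),(800,420),interpolation=cv2.INTER_CUBIC))
```

```text
(no output)
```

View pics/crop0.png

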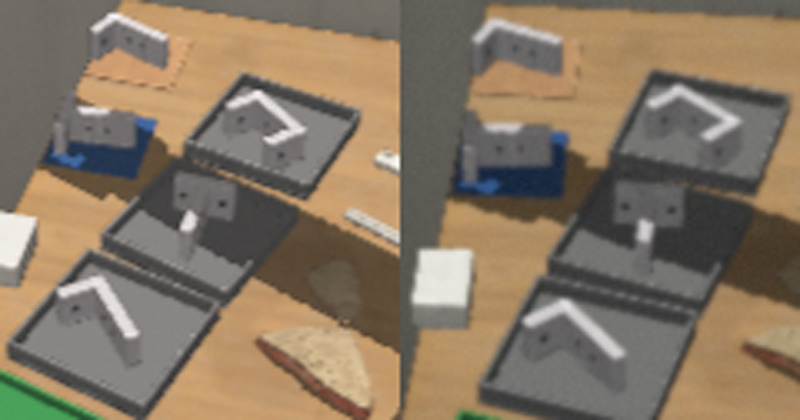

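View pics/w0.png

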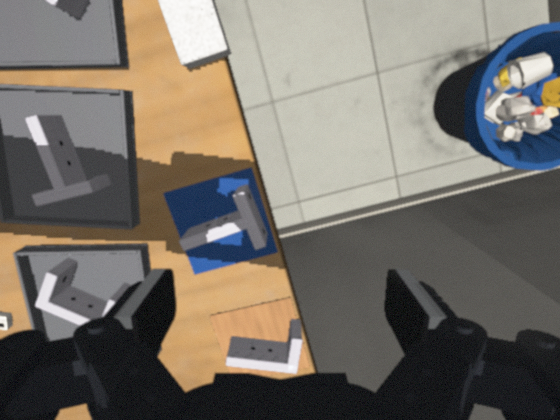

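In the wrist view the blue-card sample at (225,220) has a bar (240,190)–(262,245) crossing both sides of its stem, so it is a T. The pad at (265,345) holds the L sample, so the T is wanted. Candidates:
- T in the middle bin at wrist (65,165): chosen, a bar with a stem from its middle.
- U at (80,290).
- L in the upper bin at (65,5).
- The T sample at (225,220) and the L sample at (265,345), both fixed.
- The yellow L.

Run:
```python
from h import *
s,c,T=wrist()
print("T",cast(T[:3,:3],T[:3,3],c,[[36,130],[66,195],[35,198],[108,183]],.044).round(3))
print("bin",cast(T[:3,:3],T[:3,3],c,[[132,90],[137,227]],.022).round(3))
for n in("scene","side"):
    c=vision.read_camera(n);b,g,r=cv2.split(c["color"].astype(int))
    m=((g>b+40)&(g>r+40)).astype(np.uint8);k,l,st,ce=cv2.connectedComponentsWithStats(m);i=1+st[1:,4].argmax()
    q=cv2.boxPoints(cv2.minAreaRect(np.argwhere(l==i)[:,::-1].astype(np.float32)))
    cn=cv2.findContours((l==i).astype(np.uint8),0,2)[0][0]
    q=cv2.approxPolyDP(cv2.convexHull(cn),8,True)[:,0]
    w=ray(c,q,.018);print(n,q.tolist(),w.round(3).tolist(),w.mean(0).round(3))
```

```text
T [[ 0.449  0.053  0.044]
 [ 0.467 -0.008  0.044]
 [ 0.436 -0.011  0.044]
 [ 0.51   0.004  0.044]]
bin [[ 0.533  0.089  0.022]
 [ 0.523 -0.048  0.022]]
scene [[301, 267], [275, 303], [232, 283], [260, 248]] [[0.386, 0.282, 0.018], [0.384, 0.415, 0.018], [0.515, 0.424, 0.018], [0.522, 0.285, 0.018]] [0.452 0.351 0.018]
side [[263, 254], [313, 266], [297, 306], [243, 291]] [[0.524, 0.285, 0.018], [0.39, 0.281, 0.018], [0.386, 0.415, 0.018], [0.523, 0.416, 0.018]] [0.456 0.349 0.018]
```

Emit:
arm_command(series=[0.5,-18.5,0,0,0,0,0,0.5,-18.5,0,0,0,0,0,0.5,-18.5,0,0,0,0,0,0.5,-18.5,0,0,0,0,0,0.5,-18.5,0,0,0,0,0,0.5,-18.5,0,0,0,0,0,0.5,-18.5,0,0,0,0,0,0.5,-18.5,0,0,0,0,0], force=50)

```text
time: 0.97
eef_pos: [0.491, 0.0048, 0.232]
tcp_rot: [0.707, 0.707, 0.001, 0.001]
contact_force: [-0.1, 0.0, 0.5]
opening: 1.004
finger_force: 0.0
```

Run:
```python
from h import *
s,c,T=wrist();cv2.imwrite("pics/w1.png",c["color"]);print(T.round(3).tolist(),s["eef_pos"],s["tcp_rot"],s["time"])
```

```text
[[1.0, 0.0, 0.001, 0.49], [0.001, -0.962, -0.274, 0.074], [0.001, 0.274, -0.962, 0.376], [0.0, 0.0, 0.0, 1.0]] [0.49097086 0.00483465 0.23201247] [7.07154096e-01 7.07058801e-01 5.66097359e-04 7.84607277e-04] 0.9667
```

View pics/w1.png

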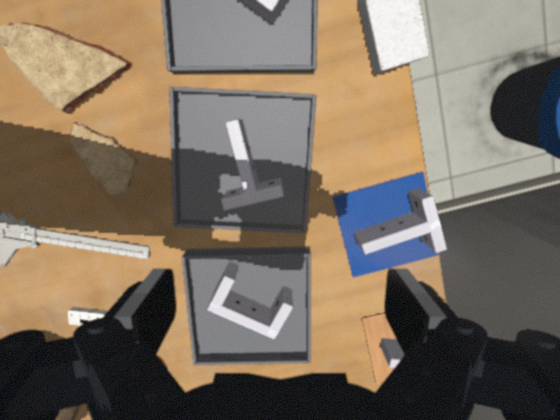

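Run:
```python
import cv2,numpy as np
a=cv2.imread("pics/w1.png")[112:218,205:300].astype(float)
a=255*(a/255)**.6
cv2.imwrite("pics/crop1.png",cv2.resize(a.astype(np.uint8),None,fx=5.5,fy=5.5,interpolation=cv2.INTER_CUBIC))
```

```text
(no output)
```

View pics/crop1.png

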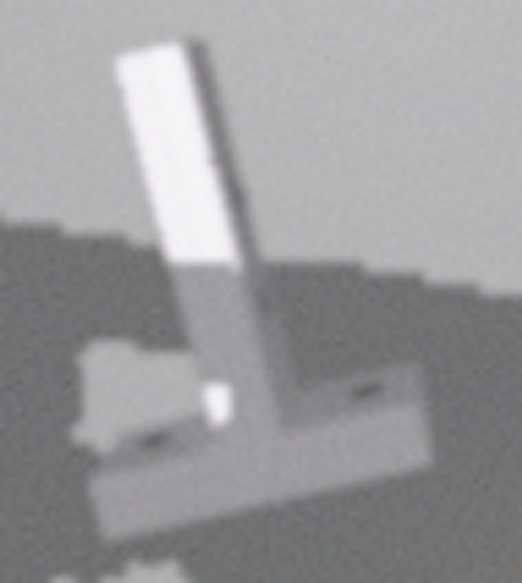

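The crop shows the T top face: free end of the stem at crop (151,51), stem–bar junction at (246,438), outer bar edge from (104,538) to (432,460).

Run:
```python
from h import *
s,c,T=wrist()
p=np.array([[151,51],[246,438],[104,538],[432,460],[92,483],[425,402]])/5.5+[204.6,111.6]
w=cast(T[:3,:3],T[:3,3],c,p,.044);print(w.round(4))
e=w[0];o=(w[2]+w[3])/2;d=o-e;L=np.linalg.norm(d);print("len to outer",L,"junction",np.linalg.norm(w[1]-e),"bar",np.linalg.norm(w[2]-w[3]))
print("dir deg",np.degrees(np.arctan2(d[1],d[0])),"stem centre(40mm)",e+d/L*.04)
b=w[3]-w[2];print("bar deg",np.degrees(np.arctan2(b[1],b[0])))
```

```text
[[ 0.4473  0.0653  0.044 ]
 [ 0.4615 -0.      0.044 ]
 [ 0.436  -0.0181  0.044 ]
 [ 0.4939 -0.004   0.044 ]
 [ 0.4343 -0.0081  0.044 ]
 [ 0.4926  0.0063  0.044 ]]
len to outer 0.07837277208255813 junction 0.06689086321126207 bar 0.05960030857369709
dir deg -76.98914176283041 stem centre(40mm) [0.45626524 0.02634964 0.044     ]
bar deg 13.74733378273222
```

Emit:
arm_command(series=[1.6,-3.3,3,0,0,-7,0.4,1.6,-3.3,7,0,0,-13.4,0.4,1.6,-3.3,11,0,0,-13.4,0.4,1.6,-3.3,14,0,0,-13.4,0.4,1.6,-3.3,14,0,0,-13.4,0.4,1.6,-3.3,14,0,0,-13.4,0.4,1.6,-3.3,14,0,0,-13.4,0.4])

```text
time: 1.65
eef_pos: [0.4591, 0.0207, 0.0932]
tcp_rot: [0.62, 0.785, 0.001, 0.001]
contact_force: [0.3, 0.7, 0.4]
opening: 0.6
finger_force: 0.0
```

Run:
```python
from h import *
s,c,T=wrist();cv2.imwrite("pics/w2.png",c["color"]);print(T.round(3).tolist(),s["eef_pos"],R.from_quat(s["tcp_rot"]).as_matrix().round(3).tolist(),s["opening"])
```

```text
[[0.973, 0.223, 0.065, 0.442], [0.232, -0.935, -0.267, 0.088], [0.001, 0.275, -0.961, 0.237], [0.0, 0.0, 0.0, 1.0]] [0.45908325 0.02067056 0.09316846] [[-0.232, 0.973, 0.003], [0.973, 0.232, -0.0], [-0.001, 0.003, -1.0]] 0.6003825496396906
```

View pics/w2.png

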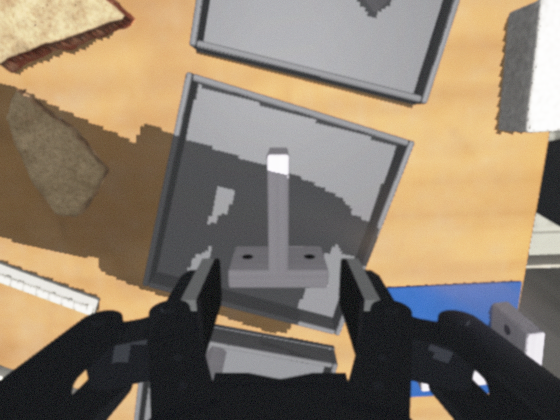

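The stem is vertical and centred at column 278, from (278,153) to (278,287), between the fingers.

Run:
```python
from h import *
s,c,T=wrist()
w=cast(T[:3,:3],T[:3,3],c,[[278,154],[278,287],[229,287],[327,287]],.044)
Rt=R.from_quat(s["tcp_rot"]).as_matrix();print(w.round(4),((w-s["eef_pos"])@Rt).round(4))
```

```text
[[ 0.4474  0.0657  0.044 ]
 [ 0.4658 -0.0121  0.044 ]
 [ 0.437  -0.019   0.044 ]
 [ 0.4947 -0.0053  0.044 ]] [[ 0.0468 -0.0016  0.0498]
 [-0.0331 -0.0017  0.05  ]
 [-0.0331 -0.0313  0.0499]
 [-0.0332  0.028   0.0501]]
```

Emit:
arm_command(series=[0,-0.16,3,0,0,0,0.4,0,-0.16,6,0,0,0,0.4,0,-0.16,8.2,0,0,0,0.4,0,-0.16,8.2,0,0,0,0.4,0,-0.16,8.2,0,0,0,0.6,0,-0.16,8.2,0,0,0,1,0,-0.16,8.2,0,0,0,1,0,-0.16,8.2,0,0,0,1,0,-0.16,8.2,0,0,0,1,0,-0.16,8.2,0,0,0,1], force=50)

```text
time: 2.58
eef_pos: [0.4577, 0.0203, 0.0118]
tcp_rot: [0.62, 0.785, 0.001, 0.002]
contact_force: [-0.4, -0.3, 7.1]
opening: 0.133
finger_force: 50.9
```

Emit:
arm_command(series=[0,0,-1,0,0,0,1,0,0,-3,0,0,0,1,0,0,-6,0,0,0,1,0,0,-9,0,0,0,1,0,0,-12,0,0,0,1,0,0,-12,0,0,0,1,0,0,-12,0,0,0,1])

```text
time: 3.17
eef_pos: [0.4567, 0.0205, 0.1318]
tcp_rot: [0.62, 0.785, 0.001, 0.002]
contact_force: [0.9, 0.4, -2.2]
opening: 0.131
finger_force: 49.7
```

Run:
```python
from h import *
s,c,T=wrist();cv2.imwrite("pics/w3.png",c["color"]);print(s["eef_pos"],s["contact_force"],s["opening"],s["qpos"])
```

```text
[0.45665099 0.02051198 0.13179872] [ 0.88028357  0.37076567 -2.22351744] 0.13131939398291237 [-1.77689896e-01 -9.82963637e-02  2.18442475e+00  2.29040495e-05
  1.05019476e+00 -4.11760685e-01]
```

View pics/w3.png

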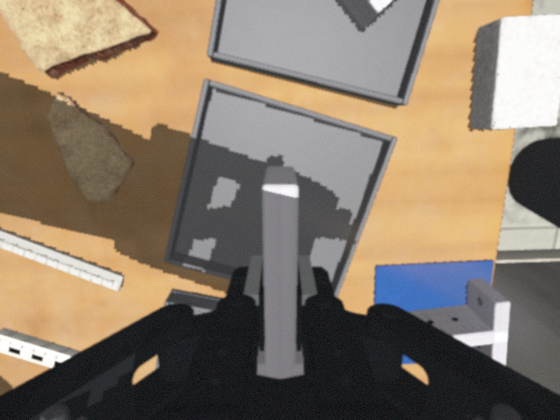

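The bracket is held level. Next I'll carry it over the tray.

Emit:
arm_command(series=[1.5,0.4,0,0,0,0,1,5,1.2,0,0,0,0,1,9,2.1,0,0,0,0,1,13,3.1,0,0,0,0,1,17,4.1,0,0,0,0,1,21,5,0,0,0,0,1,25,6,0,0,0,0,1,28,6.7,0,0,0,0,1,30.5,7.3,0,0,0,0,1,31.4,7.5,0,0,0,0,1])

```text
time: 4.05
eef_pos: [0.4536, 0.3459, 0.1267]
tcp_rot: [0.619, 0.786, -0.002, -0.001]
contact_force: [-0.4, -0.6, -0.9]
opening: 0.13
finger_force: 49.6
```

Emit:
arm_command(series=[0,0,0,0,0,0,1,0,0,0,0,0,0,1,0,0,0,0,0,0,1])

```text
time: 4.3
eef_pos: [0.455, 0.3419, 0.1281]
tcp_rot: [0.62, 0.784, -0.001, -0.0]
contact_force: [-0.0, 0.5, -2.0]
opening: 0.132
finger_force: 49.6
```

Run:
```python
from h import *
s,c,T=wrist();print(s["eef_pos"],s["tcp_rot"],s["opening"]);cv2.imwrite("pics/w4.png",c["color"])
```

```text
[0.45503161 0.34193688 0.12809425] [ 6.20147312e-01  7.84484107e-01 -1.36660708e-03 -3.60886822e-04] 0.13162635897099959
```

View pics/w4.png

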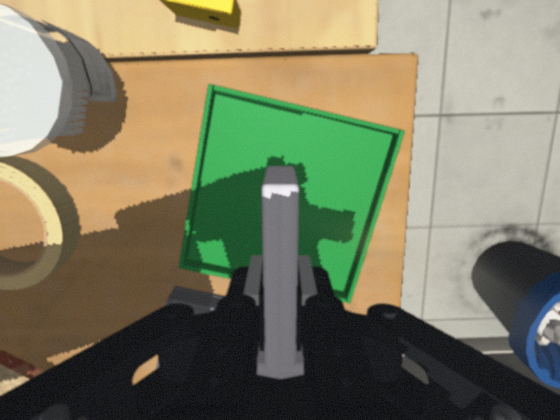

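The tray corners are at (212,86), (402,131), (349,300) and (182,266), and the bracket is over the middle, clear of the walls. I'll lower it now.

Emit:
arm_command(series=[0,0,2,0,0,0,1,0,0,5,0,0,0,1,0,0,8,0,0,0,1,0,0,10,0,0,0,1,0,0,11,0,0,0,1,0,0,11.3,0,0,0,1,0,0,11.3,0,0,0,1,0,0,11.3,0,0,0,1])

```text
time: 5.02
eef_pos: [0.4569, 0.3436, 0.0178]
tcp_rot: [0.62, 0.785, 0.001, 0.001]
contact_force: [0.1, -0.1, -0.6]
opening: 0.133
finger_force: 49.6
```

Emit:
arm_command(series=[0,0,0.3,0,0,0,1,0,0,0.5,0,0,0,1,0,0,0.6,0,0,0,1,0,0,0.6,0,0,0,1,0,0,0.6,0,0,0,1])

```text
time: 5.43
eef_pos: [0.4565, 0.3439, 0.0118]
tcp_rot: [0.62, 0.785, 0.001, 0.001]
contact_force: [-1.5, -0.7, 6.7]
opening: 0.127
finger_force: 50.6
```

Contact with the tray floor (about 7 N, at the same height as in the bin). I'll release and retreat.

Emit:
arm_command(series=[0,0,0,0,0,0,0.75,0,0,0,0,0,0,0.5,0,0,0,0,0,0,0.5,0,0,0,0,0,0,0.5,0,0,-1,0,0,0,0.5,0,0,-3,0,0,0,0.5,0,0,-6,0,0,0,0.5,0,0,-10,0,0,0,0.5,0,0,-14,0,0,0,0.5,0,0,-14,0,0,0,0.5])

```text
time: 6.27
eef_pos: [0.4606, 0.3462, 0.161]
tcp_rot: [0.62, 0.785, 0.008, 0.004]
contact_force: [1.3, 1.0, 1.0]
opening: 0.503
finger_force: 0.0
```

Emit:
arm_command(series=[0,0,0,0,0,0,0.5,0,0,0,0,0,0,0.5,0,0,0,0,0,0,0.5])

```text
time: 6.52
eef_pos: [0.4545, 0.343, 0.1488]
tcp_rot: [0.62, 0.785, -0.001, -0.001]
contact_force: [1.0, 1.1, -0.1]
opening: 0.502
finger_force: 0.0
```

Run:
```python
from h import *
s,c,T=wrist();print(s["eef_pos"],s["contact_force"],s["opening"]);cv2.imwrite("pics/w5.png",c["color"])
```

```text
[0.45452485 0.34295409 0.14879015] [ 1.00815953  1.12551024 -0.05730035] 0.5016261952562244
```

View pics/w5.png

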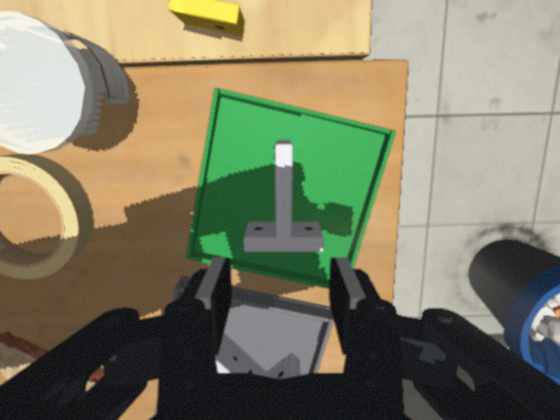

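The T stands upright inside the green tray, with its stem from (284,145) to (284,248), clear of the walls, and the gripper is free.

```bash
python3 -c "
from plant import ctrl
print(ctrl.sign_off())"
```

```text
the job is handed in; nothing more can be done
None
```

The T-shaped bracket, matching the sample on the blue card, now stands upright in the green tray, and the job was handed in at about 6.6 s.

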